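# Fit the mixer head and press the flask down to run it

## Task

Fit the loose mixer head on the touch-start mixer: lower its holed plate over the mixer's two locating pins until it lies flush on the deck, and let go of it. Then take the round flask by its neck out of the cork ring, set it upright in the head's sprung ring and press it firmly down to the ring's stop, without ramming it; the mixer runs only while the flask is pressed, so finish while still holding the flask pressed down. Leave the other things on the bench where they are.

Things in the scene. Friction and masses are not known exactly. Their poses are not given: they have to be found in the camera images.
- mixer: Touch-start mixer base, fixed: grey housing 120 (x) x 200 (y) x 55 high, flat bare steel deck on top, dial on its front. Origin: centre of its underside on the bench; z up. Two upright steel pins stand on the deck at y = +78 and -78 (x = 0): 8 dia, 20 high, the upper 6 tapering to 3 dia.
- mixer_deck (a point): Centre of the mixer's deck surface, midway between the two pins at their foot, 55 above the bench; same axes as the mixer.
- head_plate: Exchangeable mixer head, loose, about 0.4 kg, flat on the bench at the start: aluminium plate 80 (x) x 190 (y) x 8 thick with two through holes of 11 dia at y = +78 and -78 (x = 0) to fit the pins; both ends alike, either way round fits. A steel sleeve and above it a black ring on a coil spring stand in its middle. Origin: centre of the plate's underside, z up.
- sleeve_top (a point): Centre of the upper rim of the head's fixed steel sleeve, 36 above the plate's underside. The sleeve is 56 outer dia and 28 tall, standing on the plate: the place to grasp the head, from above; it is round, so fingers may close along any direction (the pins stand 74 or more from its axis). Axes as the plate.
- ring (a joint): Travel of the sprung ring down towards the sleeve, m: 0 = up (free), 0.012 = fully down on its stop at the sleeve's rim. It takes about 4 N before it starts to move and 10 N at the stop; the flask's own weight does not move it.
- ring_mouth (a point): Centre of the upper edge of the black sprung ring (54 outer dia, 42 inner dia, 8 tall). It moves with the ring: 56 above the plate's underside when free, 44 when fully pressed. The flask's bulb sits on the inner upper edge, its lowest point then 10.7 below this point.
- flask: Stoppered round-bottom flask, amber glass, loose, about 0.14 kg, 112 tall: bulb 52 dia, straight neck 22 dia from 50 to 98 above the origin (grasp there, from above), lip 26 dia to 102, fixed white stopper 18 dia to 112. Origin: lowest point of the bulb; z up along the neck. Starts upright in the cork ring, lowest point about 11 above the bench.
- cork_ring: Flat cork ring, fixed to the bench, 72 outer dia, 40 inner dia, 20 high; the flask stands in it at the start. Origin: centre of its underside.
- slide_box: Bystander, to be left alone: a small closed blue box, 88 x 98 x 38. Origin: centre of its underside.
- timer: Bystander, to be left alone: a small flat digital timer, 60 x 64 x 19. Origin: centre of its underside.
- marker: Bystander, to be left alone: a felt marker lying flat near the front edge, 135 long, 17 thick. Origin: centre of its underside.
- vial: Bystander, to be left alone: a small capped reagent bottle, 27 dia x 58. Origin: centre of its underside.
Mind the look-alikes: they are no part of the job. Leave any green look-alike of the flask alone.

How it is judged:
By the outcome, as a careful person would: the job done as asked, in the order asked, and still so for the second after the job is handed in, while the arm keeps its last pose, push and grip.
It also fails if it takes over 70 s, if anything falls off the work surface, if the arm or the gripper's body presses on something with over 40 N, if the wrist force passes 120 N, or if a joint passes its speed limit or range.

## Robot

A 6-joint arm with a two-finger parallel gripper is mounted at the origin on a cart in front of the work surface, level with it; the furniture and walls round the work are solid. World frame = base frame: x ahead of the robot, y to its left, z up, the work surface at z = 0. Lengths are in m, angles in degrees, forces in N, time in s.
With the tool pointing down it reaches from about 0.4 to 0.825 m from the base axis. Payload 7 kg.
Tool frame: the origin (TCP) lies midway between the tips of the shut fingers; the grasp point (between the pads) lies 19 mm behind it (ctrl.grip_point_offset is the distance from the TCP to the grasp point, in m); x points along the fingers, y is the direction in which the jaws open and shut, and the axes are right-handed (so a half turn about x gives the same grasp; the last joint's range is limited). The gripper opens to 88 mm and grips with 3 to 60 N. Pads are 19 mm wide; open, the fingers measure 130 mm over their backs; the gripper's body (78 mm by 193 mm) begins 47 mm behind the grasp point.
Start: joints at [-49.899, 20.546, 0.682, 0, -70.136, -16.507], TCP at [0.27, -0.619, 0.188] pointing down, gripper open.
Joint ranges: [-176.03, 176.03], [-82.01, 121.73], [-58.28, 71.71], [-173.87, 95.51], [-174.79, -0.11], [-173.66, 173.66]. Speed limits (degrees/s): [136.94, 136.94, 172.46, 180, 180, 180].

## Interface

Orientations are given as [roll, pitch, yaw] about the fixed x, y, z axes, in that order (R = Rz(yaw) Ry(pitch) Rx(roll)).
In Python, from plant import ctrl gives the robot as it stands.
- The arm moves only by the tool drive_tool, never from a script. Its argument "plan" is a list of rows, each a list of 3 entries, a list of its own where there are three numbers: the shift along the tool's x, y, z in m, then the turn, a rotation vector about the tool's x, y, z in degrees, then the opening, from 0 (shut) to 1 (fully open). In form: [[[dx, dy, dz], [wx, wy, wz], grip], ...]. A call has 1 to 20 rows; each row is the pose to reach, as a shift and turn from the pose measured when the call began, along the tool's axes at that moment; what a row does not reach only later rows make up. A row lasts 1/12 s, in which the tool goes at most 41.7 mm and 7.16 degrees, less where a joint would pass 70% of its speed; a pose out of reach is approached as far as the arm can. A call with a gripper value outside its range is refused whole. The fingers move at their own pace and stop on an object; the grip force is fixed at half the most. Time passes only in rows, so rows that repeat a pose let the fingers close. It gives the time, the measured TCP pose, the force and the opening at its end, in the units of the state.
- ctrl.get_obs(): the state, without advancing time (a new reading comes with each control period).
- ctrl.snapshot(name): name is "scene" or "top"; returns the picture (480x640x3 uint8, blue, green, red); there is no depth.
- ctrl.get_calibration(name): a dict with "fx", "fy", "cx", "cy" (pixels), "dist_coeffs" ([k1, k2, p1, p2, k3] as OpenCV has them; the pictures are not rectified), "R" (3x3) and "t" (3): a world point X has camera coordinates R X + t. Camera axes: x right, y down, z forward; pixel columns grow to the right and rows downward; lengths in m; the calibration is good to about 2 mm. A picture is of the moment at which its call begins. get_calibration takes no time and is no camera call.
- ctrl.close_job(): hands the job in, once; it reports no verdict.
Trained networks look in the newest picture that a camera, given by its name, has taken for a name from the list of things; names that differ only in an ending like _2 or _b are one class to them, and where a whole thing is asked for, a point or a joint stands for the part that bears it (a point fixed in the world has none). Each returns a list of dicts, best first, with "confidence" (0 to 1); they miss things now and then, are a little off and sometimes report something else, mostly with a low value. They report only what shows in the picture. A call takes as long as a camera call. They do not tell look-alikes from the thing itself.
- ctrl.cut_out(camera, name): "pixels" (480x640 bool, what is visible of it) and "pixel" ([column, row] in pixels, amid what is visible of it).
- ctrl.landmark_of(camera, name): "pixel" ([column, row] in pixels: a listed point, or the origin of a listed thing).
The state is a dict: "clock": time; "joint_pos": joint angles; "qvel": joint speeds; "tau": joint torques, N m; "tool_pos": TCP position; "orientation": TCP orientation; "force": force on the tool from outside, world axes, zero at the start; "moment": the same for the moment, N m; "opening": finger opening in m.
Only numpy, scipy, OpenCV 4.12 (cv2) and the standard library are available. Lean on these libraries where they do the work, as an engineer would, in place of code of your own. Each camera call takes 0.05 s, during which the arm holds its last target. There are 200 camera calls.

## Working session

There is one attempt and no reset: what is moved stays moved. The work goes in short steps, Python scripts to look and compute and a tool call to move; the robot and the scene stay as the last step left them, time stands still between calls to the robot, and variables do not carry over. Pictures are saved under pics/ and viewed, about 8 in all and at most 12, crops included, and the job is handed in when it is done.

Besides the shell and the picture viewer there is one more tool, called after "Request:" as name(argument=value, ...) on one line, values as JSON. drive_tool: Moves the arm, as the interface text tells. Its arguments: {"type":"object","properties":{"plan":{"type":"array","items":{"type":"array"}}},"required":["plan"]}

```bash
ls; mkdir -p pics; python3 - <<'E'
from plant import ctrl
import cv2
print(ctrl.get_obs())
for c in("scene","top"):
    im=ctrl.snapshot(c); cv2.imwrite(f"pics/{c}0.png",im)
    k=ctrl.get_calibration(c); print(c,k)
    for n in("mixer","mixer_deck","head_plate","sleeve_top","ring_mouth","flask","cork_ring"):
        print(n,[(round(d["confidence"],2),[round(float(x),1) for x in d["pixel"]]) for d in ctrl.landmark_of(c,n)][:4])
E
```

```text
pics
{'clock': 0.0, 'joint_pos': array([-4.98987368e+01,  2.05918033e+01,  6.33591627e-01, -1.97785750e-02,
       -7.01363252e+01, -1.65044733e+01]), 'qvel': array([ 0.03774395,  0.01169524,  0.01495676, -0.01957307,  0.07453262,
       -0.07110067]), 'tau': array([-1.62929398e-03, -5.82717812e+01,  2.93046552e+01,  6.99687481e+00,
        6.84214581e-03, -1.89465595e-04]), 'tool_pos': array([ 0.26991781, -0.61807458,  0.18721828]), 'orientation': array([ 95.37931869,  89.90365146, 118.96937282]), 'force': array([-0.31993475, -1.10999478,  0.29488924]), 'moment': array([-0.01362361, -0.00662876,  0.04429488]), 'opening': 0.08740798690779007}
scene {'fx': 608.8545458274906, 'fy': 608.8545458274906, 'cx': 315.43571634127215, 'cy': 233.65684923207027, 'dist_coeffs': array([-0.13911569,  0.        ,  0.        ,  0.        ,  0.        ]), 'R': array([[-0.46799801, -0.88369962,  0.00726882],
       [-0.3705974 ,  0.18878422, -0.90940535],
       [ 0.80226892, -0.4282937 , -0.41584743]]), 't': array([0.32238801, 0.23986172, 1.07255679])}
mixer [(0.7, [361.9, 255.8])]
mixer_deck [(0.82, [
[... 223 characters left out ...]
3, 'cx': 317.89810314655233, 'cy': 246.22152584646165, 'dist_coeffs': array([-0.04508111,  0.        ,  0.        ,  0.        ,  0.        ]), 'R': array([[-0.01061607, -0.99992269,  0.00647456],
       [-0.98554467,  0.00936812, -0.16915656],
       [ 0.16908283, -0.00817675, -0.98556793]]), 't': array([0.08284094, 0.51517561, 1.16145742])}
mixer [(0.9, [355.7, 256.0])]
mixer_deck [(0.73, [358.5, 248.0])]
head_plate [(0.9, [488.4, 252.5])]
sleeve_top [(0.72, [492.4, 246.9]), (0.5, [485.1, 252.2])]
ring_mouth [(0.7, [251.1, 182.2]), (0.64, [490.8, 249.8]), (0.53, [493.9, 246.9]), (0.29, [237.4, 317.0])]
flask [(0.7, [231.0, 251.9]), (0.69, [187.1, 263.8])]
cork_ring [(0.58, [230.5, 252.4])]
```

View pics/scene0.png

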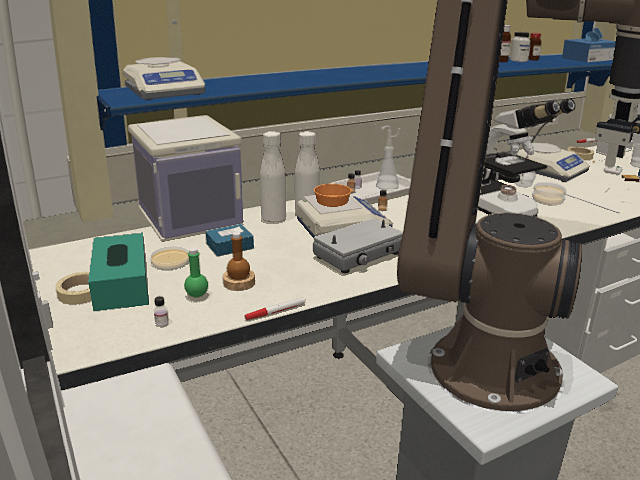

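View pics/top0.png

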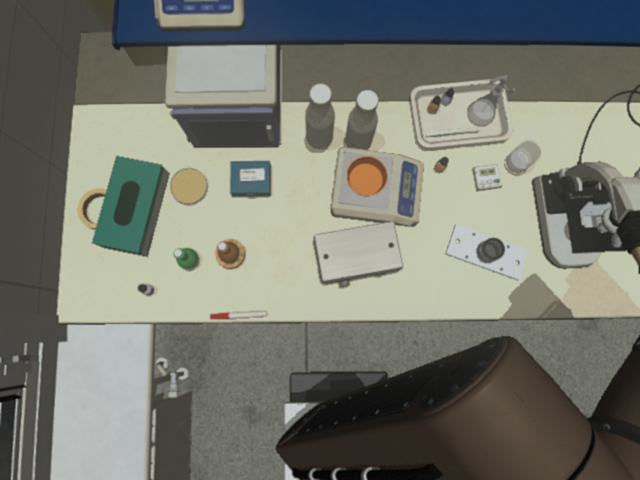

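The top view shows the mixer at about (358,252), the head plate at (487,252), the amber flask in its cork ring at (229,252) and a green look-alike at (187,260). The amber one fits the description.

```bash
cat >h.py <<'E'
from plant import ctrl
import cv2, numpy as np
def cal(c):
    k=ctrl.get_calibration(c)
    return np.array([[k["fx"],0,k["cx"]],[0,k["fy"],k["cy"]],[0,0,1]]),k["dist_coeffs"],k["R"],k["t"]
def back(c,px,z):
    K,D,R,t=cal(c); u=cv2.undistortPoints(np.array(px,float).reshape(-1,1,2),K,D).reshape(-1,2)
    d=np.c_[u,np.ones(len(u))]@R; C=-R.T@t
    return C+d*((z-C[2])/d[:,2])[:,None]
def proj(c,X):
    K,D,R,t=cal(c); return cv2.projectPoints(np.array(X,float).reshape(-1,1,3),cv2.Rodrigues(R)[0],t,K,D)[0].reshape(-1,2)
def rect(c,n,z,near):
    m=min(ctrl.cut_out(c,n),key=lambda d:np.hypot(*(np.array(d["pixel"])-near)))
    ys,xs=np.nonzero(m["pixels"]); W=back(c,np.c_[xs,ys],z)[:,:2]
    return cv2.minAreaRect((W*1000).astype(np.float32)),m
E
python3 - <<'E'
from h import *
im=ctrl.snapshot("top")
for n,z,p in(("mixer",.055,(358,252)),("head_plate",.008,(488,252)),("flask",.05,(230,250)),("cork_ring",.02,(230,252))):
    try: print(n,rect("top",n,z,p)[0])
    except Exception as e: print(n,e)
print("deck",back("top",[358.5,248],.055),"plate",back("top",[488.4,252.5],0),"sleeve",back("top",[492.4,246.9],.036),back("top",[490.8,249.8],.056))
print("flask",back("top",[231,251.9],.011),back("scene",[235,279.2],.011),"cork",back("top",[230.5,252.4],0),back("scene",[242.4,284.9],0))
a=cv2.resize(im[215:295,305:410],None,fx=7,fy=7,interpolation=cv2.INTER_CUBIC)
b=cv2.resize(im[215:295,435:535],None,fx=7,fy=7,interpolation=cv2.INTER_CUBIC)
cv2.imwrite("pics/a.png",a);cv2.imwrite("pics/b.png",b)
E
```

```text
mixer ((491.6609802246094, -14.925094604492188), (133.29312133789062, 200.77427673339844), 9.662708282470703)
head_plate ((503.56915283203125, -338.8833923339844), (194.02313232421875, 84.84672546386719), 69.49420166015625)
flask ((503.1132507324219, 290.9743347167969), (48.1083869934082, 47.974308013916016), 89.47220611572266)
cork_ring ((501.316162109375, 287.4631042480469), (60.57793426513672, 66.91770935058594), 54.71685028076172)
deck [[ 0.50885546 -0.01814224  0.055     ]] plate [[ 0.50360266 -0.34638439  0.        ]] sleeve [[ 0.51161394 -0.3444287   0.036     ]] [[ 0.50133091 -0.3328656   0.056     ]]
flask [[0.50950548 0.29012158 0.011     ]] [[0.50161754 0.3004868  0.011     ]] cork [[0.51004542 0.29316109 0.        ]] [[0.48875061 0.28856907 0.        ]]
```

View pics/a.png

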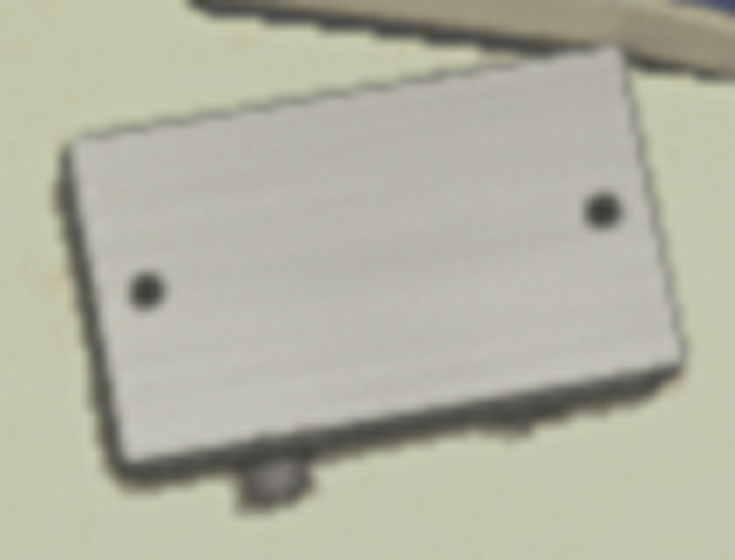

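View pics/b.png

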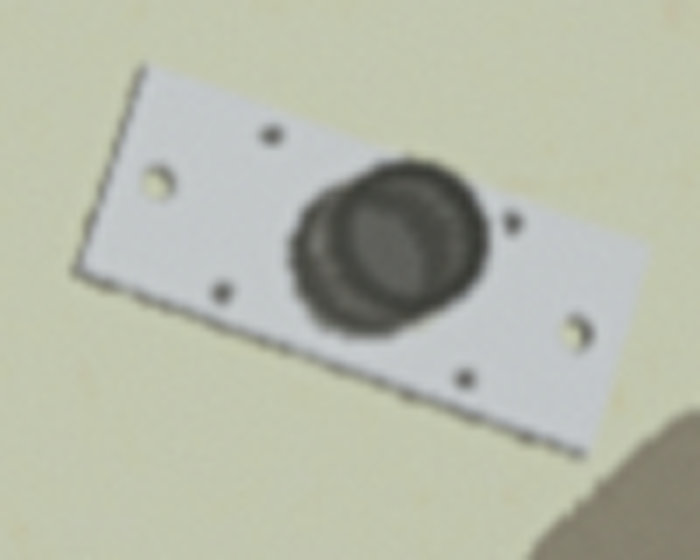

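Both crops show their features clearly. The pins are at crop a (146,291) and (602,211). The plate holes are at crop b (159,183) and (577,333).

```bash
cat >>h.py <<'E'
from scipy.spatial.transform import Rotation as Ro
def cp(p,ox,oy,s=7): return (np.array(p,float)+.5)/s-.5+[ox,oy]
def pose():
    o=ctrl.get_obs(); return o["tool_pos"],Ro.from_euler("xyz",o["orientation"],degrees=True)
def down(a): # tool x down, y at world angle a deg
    a=np.radians(a); x=np.array([0,0,-1.]); y=np.array([np.cos(a),np.sin(a),0]); return Ro.from_matrix(np.c_[x,y,np.cross(x,y)])
def delta(p,a):
    P,R=pose(); c=[(R.inv()*down(b)) for b in(a,a+180)]; c=min(c,key=lambda r:r.magnitude())
    print("shift",np.round(R.inv().apply(np.array(p)-P),4),"turn",np.round(c.as_rotvec(degrees=True),2))
def state():
    o=ctrl.get_obs();P,R=pose();y=R.apply([0,1,0]);print("t",o["clock"],"P",np.round(P,4),"yang",np.round(np.degrees(np.arctan2(y[1],y[0])),2),"tilt",np.round(R.apply([1,0,0])[:2],4),"F",np.round(o["force"],2),"op",round(o["opening"],4),"j6",o["joint_pos"][5])
E
python3 - <<'E'
from h import *
def ana(pts):
    a,b=pts[:,:2]; d=a-b; return (a+b)/2, np.degrees(np.arctan2(-d[0],d[1])), np.linalg.norm(d)
print("C",-cal("top")[2].T@cal("top")[3])
for z in(.055,.064,.073): print("pins",z,ana(back("top",cp([[146,291],[602,211]],305,215),z)))
for z in(.0,.008): print("holes",z,ana(back("top",cp([[159,183],[577,333]],435,215),z)))
D=back("top",cp([[68,143],[618,48],[684,363],[120,465]],305,215),.055)[:,:2]
H=back("top",cp([[143,66],[650,243],[585,455],[75,270]],435,215),.008)[:,:2]
for Q in(D,H): 
  print(Q.mean(0),[np.linalg.norm(Q[i]-Q[(i+1)%4]) for i in range(4)]); d=Q[0]-Q[1];print(np.degrees(np.arctan2(-d[0],d[1])))
d=H[3]-H[2]
state()
E
```

```text
C [0.31222552 0.08750525 1.23130416]
pins 0.055 (array([ 0.50308826, -0.01705611]), np.float64(9.491779154108842), np.float64(0.1567912081626039))
pins 0.064 (array([ 0.50162795, -0.01625611]), np.float64(9.491779154108869), np.float64(0.1555915857164715))
pins 0.073 (array([ 0.50016765, -0.0154561 ]), np.float64(9.491779154108896), np.float64(0.1543919632703391))
holes 0.0 (array([ 0.50636602, -0.34337731]), np.float64(-20.694418905063767), np.float64(0.15686462526649803))
holes 0.008 (array([ 0.50510465, -0.34057779]), np.float64(-20.69441890506376), np.float64(0.1558454481669659))
[ 0.50224053 -0.01657976] [np.float64(0.19045494987797004), np.float64(0.10999930914470474), np.float64(0.19265905648852474), np.float64(0.11077500892155362)]
9.450846259190381
[ 0.50515776 -0.33895492] [np.float64(0.1895515544429026), np.float64(0.08052769403395318), np.float64(0.18934782936040226), np.float64(0.07841895629550014)]
-20.219263406883503
t 1.05 P [ 0.2701 -0.6185  0.1882] yang 113.6 tilt [0. 0.] F [ 0.91 -0.06  0.59] op 0.0877 j6 -16.504444087554525
```

```bash
python3 - <<'E'
from h import *
delta([.31,-.37,.188],69.5); delta([.505,-.340,.188],69.5); delta([.505,-.340,.09],69.5)
E
```

```text
shift [2.000e-04 2.118e-01 1.360e-01] turn [44.1  0.  -0. ]
shift [2.000e-04 1.612e-01 3.267e-01] turn [44.1  0.  -0. ]
shift [0.0982 0.1612 0.3267] turn [44.1  0.  -0. ]
```

Request:
drive_tool(plan=[[[0, 0.21, 0.136], [44.1, 0, 0], 1], [[0, 0.21, 0.136], [44.1, 0, 0], 1], [[0, 0.21, 0.136], [44.1, 0, 0], 1], [[0, 0.21, 0.136], [44.1, 0, 0], 1], [[0, 0.21, 0.136], [44.1, 0, 0], 1], [[0, 0.21, 0.136], [44.1, 0, 0], 1], [[0, 0.21, 0.136], [44.1, 0, 0], 1], [[0, 0.1612, 0.3267], [44.1, 0, 0], 1], [[0, 0.1612, 0.3267], [44.1, 0, 0], 1], [[0, 0.1612, 0.3267], [44.1, 0, 0], 1], [[0, 0.1612, 0.3267], [44.1, 0, 0], 1], [[0, 0.1612, 0.3267], [44.1, 0, 0], 1], [[0, 0.1612, 0.3267], [44.1, 0, 0], 1], [[0.05, 0.1612, 0.3267], [44.1, 0, 0], 1], [[0.08, 0.1612, 0.3267], [44.1, 0, 0], 1], [[0.08, 0.1612, 0.3267], [44.1, 0, 0], 1], [[0.08, 0.1612, 0.3267], [44.1, 0, 0], 1]])

```text
clock: 2.47
tool_pos: [0.5036, -0.3398, 0.1071]
orientation: [-170.9, 89.7, 168.6]
force: [0.7, -1.0, 1.2]
opening: 0.088
```

```bash
python3 - <<'E'
from h import *
state(); delta([.505,-.340,.030],69.5); delta([.505,-.340,.012],69.5)
a=ctrl.snapshot("top"); b=ctrl.snapshot("scene")
cv2.imwrite("pics/c.png",np.vstack([cv2.resize(a[150:350,380:640],(780,600))]))
print(proj("top",[[.505,-.34,.056],[.505,-.34,.1]]))
E
```

```text
t 2.4667 P [ 0.5036 -0.3398  0.1071] yang 69.51 tilt [-0.0045  0.0009] F [ 0.72 -0.96  1.16] op 0.088 j6 -94.90927119681906
shift [0.077  0.0004 0.0017] turn [ 0.01 -0.26  0.04]
shift [0.095  0.0004 0.0018] turn [ 0.01 -0.26  0.04]
[[493.65532083 248.24809185]
 [500.32199229 245.07608184]]
```

View pics/c.png

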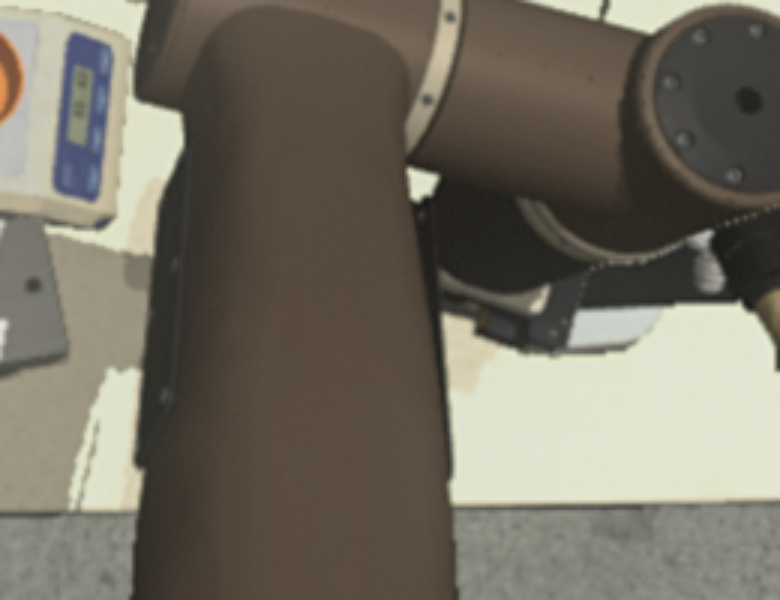

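The arm hides the plate from above. The projected ring mouth, (493.7,248.2), agrees with the ring's centre in the earlier crop (about (493,249)), so I'll descend in stages and watch the force.

Request:
drive_tool(plan=[[[0.025, 0, 0.0017], [0, -0.26, 0], 1], [[0.05, 0, 0.0017], [0, -0.26, 0], 1], [[0.06, 0, 0.0017], [0, -0.26, 0], 1], [[0.07, 0, 0.0017], [0, -0.26, 0], 1], [[0.077, 0, 0.0017], [0, -0.26, 0], 1], [[0.084, 0, 0.0017], [0, -0.26, 0], 1], [[0.09, 0, 0.0017], [0, -0.26, 0], 1], [[0.094, 0, 0.0017], [0, -0.26, 0], 1], [[0.094, 0, 0.0017], [0, -0.26, 0], 1], [[0.094, 0, 0.0017], [0, -0.26, 0], 1]])

```text
clock: 3.4
tool_pos: [0.5081, -0.3418, 0.0167]
orientation: [-8.0, 89.6, -28.5]
force: [0.6, 0.0, -0.1]
opening: 0.0876
```

```bash
python3 - <<'E'
from h import *
state()
E
```

```text
t 3.4 P [ 0.5081 -0.3418  0.0167] yang 69.53 tilt [ 0.0063 -0.0034] F [ 0.62  0.02 -0.14] op 0.0876 j6 -94.94232650013512
```

```bash
python3 - <<'E'
from h import *
state();delta([.505,-.340,.013],69.5)
E
```

```text
t 3.4 P [ 0.5081 -0.3418  0.0167] yang 69.53 tilt [ 0.0063 -0.0034] F [ 0.62  0.02 -0.14] op 0.0876 j6 -94.94232650013512
shift [ 0.0037  0.0006 -0.0036] turn [0.03 0.41 0.06]
```

Request:
drive_tool(plan=[[[0.0037, 0.0006, -0.0036], [0, 0.41, 0.06], 1], [[0.0037, 0.0006, -0.0036], [0, 0.41, 0.06], 1], [[0.0037, 0.0006, -0.0036], [0, 0.41, 0.06], 1], [[0.0037, 0.0006, -0.0036], [0, 0.41, 0.06], 1], [[0.0037, 0.0006, -0.0036], [0, 0.41, 0.06], 1]])

```text
clock: 3.82
tool_pos: [0.5051, -0.3401, 0.0131]
orientation: [2.7, 90.0, -17.8]
force: [0.6, -0.2, -0.3]
opening: 0.0873
```

```bash
python3 - <<'E'
from h import *
state();delta([.505,-.340,.013],69.5)
E
```

```text
t 3.8167 P [ 0.5051 -0.3401  0.0131] yang 69.53 tilt [ 0.0002 -0.0001] F [ 0.59 -0.23 -0.3 ] op 0.0873 j6 -94.87499244223595
shift [ 0.0001  0.     -0.0001] turn [ 0.03  0.01 -0.  ]
```

Request:
drive_tool(plan=[[[0, 0, 0], [0, 0, 0], 0.5], [[0, 0, 0], [0, 0, 0], 0.3], [[0, 0, 0], [0, 0, 0], 0], [[0, 0, 0], [0, 0, 0], 0], [[0, 0, 0], [0, 0, 0], 0], [[0, 0, 0], [0, 0, 0], 0], [[0, 0, 0], [0, 0, 0], 0], [[0, 0, 0], [0, 0, 0], 0]])

```text
clock: 4.48
tool_pos: [0.505, -0.3402, 0.0132]
orientation: [-31.3, 90.0, -51.8]
force: [-1.1, -0.3, -0.2]
opening: 0.0509
```

```bash
python3 - <<'E'
from h import *
state();delta([.505,-.340,.17],69.5)
E
```

```text
t 4.4833 P [ 0.505  -0.3402  0.0132] yang 69.53 tilt [ 0.0001 -0.0002] F [-1.14 -0.33 -0.17] op 0.0509 j6 -94.87473803320384
shift [-1.568e-01  2.000e-04 -1.000e-04] turn [0.03 0.01 0.01]
```

Request:
drive_tool(plan=[[[0, 0, 0], [0, 0, 0], 0], [[0, 0, 0], [0, 0, 0], 0], [[0, 0, 0], [0, 0, 0], 0]])

```text
clock: 4.73
tool_pos: [0.505, -0.3402, 0.0132]
orientation: [-30.7, 90.0, -51.2]
force: [0.0, 0.0, 0.9]
opening: 0.0512
```

```bash
python3 - <<'E'
from h import *
state()
for n in ("head_plate","sleeve_top","ring_mouth"):
  for c in("top","scene"):
    if n=="head_plate": cv2.imwrite(f"pics/d_{c}.png",ctrl.snapshot(c))
    for d in ctrl.landmark_of(c,n): print(n,c,d["confidence"],d["pixel"])
im=cv2.imread("pics/d_scene.png"); print(proj("scene",[.505,-.34,.03]))
E
```

```text
t 4.7333 P [ 0.505  -0.3402  0.0132] yang 69.53 tilt [ 0.0001 -0.0002] F [0.03 0.03 0.92] op 0.0512 j6 -94.8728967454846
[[460.42300327 219.125778  ]]
```

Request:
drive_tool(plan=[[[-0.006, 0, 0], [0, 0, 0], 0], [[-0.015, 0, 0], [0, 0, 0], 0], [[-0.03, 0, 0], [0, 0, 0], 0], [[-0.045, 0, 0], [0, 0, 0], 0], [[-0.06, 0, 0], [0, 0, 0], 0], [[-0.06, 0, 0], [0, 0, 0], 0], [[-0.06, 0, 0], [0, 0, 0], 0]])

```text
clock: 5.72
tool_pos: [0.5056, -0.3401, 0.074]
orientation: [9.2, 89.9, -11.3]
force: [0.8, -0.1, -3.9]
opening: 0.051
```

```bash
python3 - <<'E'
from h import *
for i in range(3): ctrl.snapshot("top"); state()
cv2.imwrite("pics/e.png",ctrl.snapshot("scene"))
delta([.505,-.34,.20],69.5); delta([.40,-.34,.20],69.5);delta([.40,-.02,.20],99.5); delta([.502,-.0165,.16],99.5)
E
```

```text
t 5.7667 P [ 0.5048 -0.3399  0.073 ] yang 69.52 tilt [0.0004 0.0003] F [-0.57  0.38 -4.11] op 0.0508 j6 -94.8748626568166
t 5.8167 P [ 0.5043 -0.3397  0.0723] yang 69.51 tilt [-0.0009  0.0007] F [-0.68  0.16 -4.38] op 0.0509 j6 -94.87302039536507
t 5.8667 P [ 0.5041 -0.3397  0.072 ] yang 69.51 tilt [-0.0017  0.0008] F [ 1.25  0.67 -4.22] op 0.0508 j6 -94.87376379602605
shift [-1.281e-01  1.000e-04  6.000e-04] turn [ 0.02 -0.11 -0.  ]
shift [-0.1279 -0.0366 -0.0977] turn [ 0.02 -0.11 -0.  ]
shift [-0.1276  0.2631 -0.2097] turn [-29.98  -0.11  -0.03]
shift [-0.0878  0.3021 -0.1153] turn [-29.98  -0.11  -0.03]
```

Request:
drive_tool(plan=[[[-0.03, 0, 0], [0, 0, 0], 0], [[-0.06, 0, 0], [0, 0, 0], 0], [[-0.09, 0, 0], [0, 0, 0], 0], [[-0.11, 0.02, -0.01], [-3, 0, 0], 0], [[-0.12, 0.05, -0.02], [-6, 0, 0], 0], [[-0.12, 0.08, -0.03], [-9, 0, 0], 0], [[-0.12, 0.11, -0.042], [-12, 0, 0], 0], [[-0.12, 0.14, -0.054], [-15, 0, 0], 0], [[-0.12, 0.17, -0.065], [-18, 0, 0], 0], [[-0.12, 0.2, -0.076], [-21, 0, 0], 0], [[-0.12, 0.23, -0.088], [-24, 0, 0], 0], [[-0.12, 0.26, -0.1], [-27, 0, 0], 0], [[-0.11, 0.285, -0.108], [-29, 0, 0], 0], [[-0.1, 0.302, -0.1153], [-30, 0, 0], 0], [[-0.09, 0.302, -0.1153], [-30, 0, 0], 0], [[-0.088, 0.302, -0.1153], [-30, 0, 0], 0], [[-0.088, 0.302, -0.1153], [-30, 0, 0], 0], [[-0.088, 0.302, -0.1153], [-30, 0, 0], 0], [[-0.088, 0.302, -0.1153], [-30, 0, 0], 0]])

```text
clock: 7.5
tool_pos: [0.5023, -0.0174, 0.1606]
orientation: [145.5, 89.9, 154.9]
force: [-0.3, -0.1, -4.3]
opening: 0.0514
```

```bash
python3 - <<'E'
from h import *
state(); delta([.502,-.0165,.125],99.5)
a=ctrl.snapshot("top"); b=ctrl.snapshot("scene")
cv2.imwrite("pics/f.png",np.hstack([cv2.resize(a[170:330,260:460],(400,320)),cv2.resize(b[130:290,280:480],(400,320))]))
E
```

```text
t 7.5 P [ 0.5023 -0.0174  0.1606] yang 99.45 tilt [-0.0012  0.0006] F [-0.31 -0.07 -4.26] op 0.0514 j6 -100.92318289716751
shift [ 0.0356  0.0009 -0.0001] turn [-0.05 -0.06 -0.04]
```

View pics/f.png

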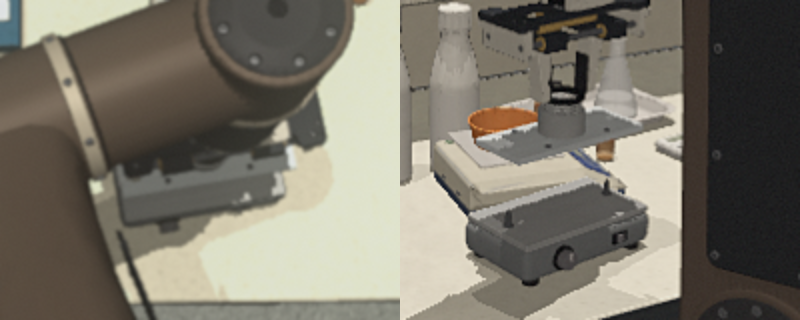

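Plate held level above the mixer; both pins and the plate show in the scene view. I'll enlarge that for a relative measurement.

```bash
python3 - <<'E'
from h import *
b=ctrl.snapshot("scene"); state()
cv2.imwrite("pics/g.png",cv2.resize(b[175:275,310:430],(720,600),interpolation=cv2.INTER_CUBIC))
P,R=pose(); P=P-[0,0,.0132]; t=np.radians(99.45-90-.0); 
def f(o,th,pts):
    c,s=np.cos(th),np.sin(th); return [[o[0]+c*x-s*y,o[1]+s*x+c*y,o[2]+z] for x,y,z in pts]
cr=lambda q:np.round((q-[310,175]+.5)*6-.5,0).tolist()
print("holes",cr(proj("scene",f(P,t,[(0,.078,.008),(0,-.078,.008)]))))
print("corners top",cr(proj("scene",f(P,t,[(-.04,.095,.008),(-.04,-.095,.008),(.04,-.095,.008),(.04,.095,.008)]))))
M=[.502,-.0165,0];t2=np.radians(9.48)
print("pin foot/top",cr(proj("scene",f(M,t2,[(0,.078,.055),(0,.078,.075),(0,-.078,.055),(0,-.078,.075)]))))
print("deck corners",cr(proj("scene",f(M,t2,[(-.06,.1,.055),(-.06,-.1,.055),(.06,-.1,.055),(.06,.1,.055)]))))
E
```

```text
t 7.65 P [ 0.5022 -0.0171  0.1606] yang 99.46 tilt [-0.0011  0.0009] F [ 0.24  0.56 -3.68] op 0.0508 j6 -100.92608752313953
holes [[146.0, 164.0], [448.0, 80.0]]
corners top [[178.0, 207.0], [549.0, 100.0], [411.0, 44.0], [45.0, 143.0]]
pin foot/top [[139.0, 406.0], [140.0, 359.0], [434.0, 309.0], [437.0, 265.0]]
deck corners [[195.0, 476.0], [575.0, 345.0], [376.0, 251.0], [1.0, 368.0]]
```

View pics/g.png

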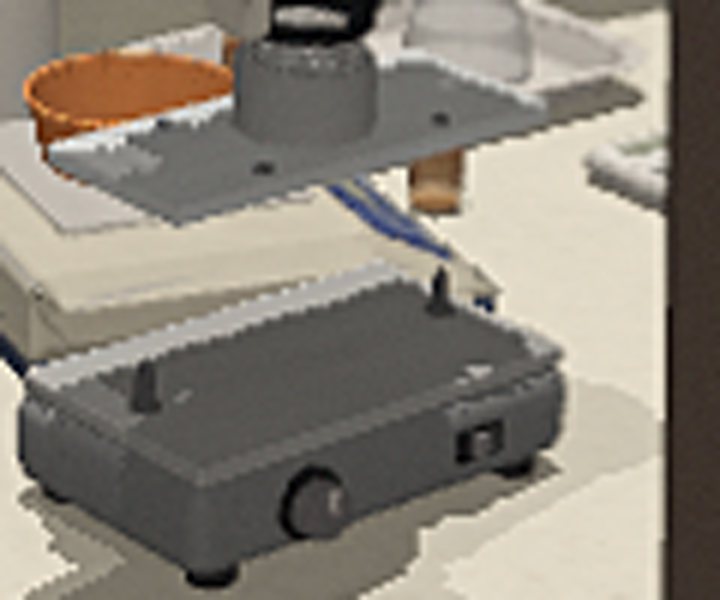

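```bash
cat >>h.py <<'E'
def fr(o,th,pts):
    c,s=np.cos(th),np.sin(th); return np.array([[o[0]+c*x-s*y,o[1]+s*x+c*y,o[2]+z] for x,y,z in pts])
def box(a,b,z0,z1): return [(sx*a,sy*b,z) for sx in(-1,1) for sy in(-1,1) for z in(z0,z1)]
E
python3 - <<'E'
from h import *
from scipy.optimize import minimize
b=ctrl.snapshot("scene"); P,R=pose(); P=P-[0,0,.0132]; t=np.radians(9.46)
m=max(ctrl.cut_out("scene","head_plate"),key=lambda d:d["confidence"]); M=m["pixels"]; print(m["confidence"],m["pixel"],M.sum())
S=8
B=cv2.GaussianBlur(cv2.resize(M[150:290,290:450].astype(np.float32),None,fx=S,fy=S,interpolation=cv2.INTER_LINEAR),(0,0),3)
cyl=[(.028*np.cos(a),.028*np.sin(a),z) for a in np.linspace(0,6.28,40) for z in(.008,.036)]
def ren(p,o,t,parts):
    im=np.zeros(B.shape,np.uint8)
    for q in parts:
        u=(proj("scene",fr(o+np.array([p[0],p[1],0])/1000,t,q))-[290,150]+.5)*S-.5
        cv2.fillConvexPoly(im,cv2.convexHull(np.round(u).astype(np.int32)),1)
    return im
def cost(p):
    I=ren(p,P,t+np.radians(p[2]),[box(.04,.095,0,.008),cyl])
    w=np.ones(B.shape);w[:int((205-150)*S)]=0.2   # upper part hidden by fingers / ring
    return float((w*np.abs(I-B)).sum())
r=min((minimize(cost,[x,y,0],method="Nelder-Mead",options=dict(initial_simplex=[[x,y,0],[x+3,y,0],[x,y+3,0],[x,y,2]])) for x in(-2,2) for y in(-2,2)),key=lambda r:r.fun)
print("plate off mm,deg",r.x,r.fun,cost([0,0,0]))
# pins: darkness centroid near the tips/feet
g=cv2.cvtColor(b,cv2.COLOR_BGR2GRAY).astype(float)
for y0,y1,x0,x1 in((234,244,328,341),(219,228,377,389)):
    print(x0,y0);print(g[y0:y1,x0:x1].astype(int))
E
```

```text
0.88 [356.9, 198.2] 1592
plate off mm,deg [-1.72429152  0.7972214  -0.88973965] 3970.0615474442884 4213.495752606068
328 234
[[176 176 175 178 182 186 143 168 100  93  75  79  77]
 [179 183 184 165 166  87  62  77  77  81  84  85  85]
 [165  96 101  95  98  35  51  60  88  84  82  86  84]
 [ 94  76  77  83  74  46  52  50  89  85  82  83  84]
 [ 78  83  84  86  63  50  52  48  89  83  84  84  84]
 [ 77  83  82  84  61  49  53  47  90  84  82  83  82]
 [108 107  81  85  63  49  50  55  91  85  84 113 110]
 [111 112 110  84  52  52  52  54  79  85  84 117 114]
 [111 109 112  83  40  50  52  41  45  90  84  88  88]
 [110 108 111  88  59  45  48  49  58  89  86  83  84]]
377 219
[[166 171 178 184 188 184 115 195 183 174 166 165]
 [192 184 184 181 183 148  37 124 191 179 178 168]
 [175 167 164 190 187  60  30  99 196 185 182 176]
 [ 98  95 108 179 193  20  36 102 199 182 178 176]
 [ 80  81  79 121 177  33  38  92 182 165 166 154]
 [ 85  86  83  88  94  41  42  84 175 181 185 170]
 [ 85  86  87  87  60  43  47  90 178 171 173 177]
 [ 87  88  85  74  35  47  44  49  82 100 117 173]
 [ 87  87  88  88  70  54  55  59  61  83  84 103]]
```

Net relative estimate: aim at about (0.5013,-0.0176), yaw 99.6. Going down to just above the pin tips, then checking.

```bash
python3 - <<'E'
from h import *
delta([.5013,-.0176,.093],99.6)
E
```

```text
shift [ 0.0675 -0.0006 -0.0009] turn [-0.12 -0.06 -0.06]
```

Request:
drive_tool(plan=[[[0.02, -0.0006, -0.0009], [-0.12, -0.06, -0.06], 0], [[0.035, -0.0006, -0.0009], [-0.12, -0.06, -0.06], 0], [[0.05, -0.0006, -0.0009], [-0.12, -0.06, -0.06], 0], [[0.06, -0.0006, -0.0009], [-0.12, -0.06, -0.06], 0], [[0.0675, -0.0006, -0.0009], [-0.12, -0.06, -0.06], 0], [[0.0675, -0.0006, -0.0009], [-0.12, -0.06, -0.06], 0], [[0.0675, -0.0006, -0.0009], [-0.12, -0.06, -0.06], 0], [[0.0675, -0.0006, -0.0009], [-0.12, -0.06, -0.06], 0], [[0.0675, -0.0006, -0.0009], [-0.12, -0.06, -0.06], 0]])

```text
clock: 8.5
tool_pos: [0.502, -0.0174, 0.0939]
orientation: [3.8, 89.9, 13.5]
force: [-0.8, -0.2, -4.0]
opening: 0.0514
```

```bash
python3 - <<'E'
from h import *
state(); b=ctrl.snapshot("scene"); a=ctrl.snapshot("top"); delta([.5013,-.0176,.093],99.6)
cv2.imwrite("pics/h.png",cv2.resize(b[185:275,315:425],(770,600),interpolation=cv2.INTER_CUBIC))
E
```

```text
t 8.5 P [ 0.502  -0.0174  0.0939] yang 99.61 tilt [0.0015 0.0004] F [-0.8  -0.24 -3.99] op 0.0514 j6 -100.87015625356015
shift [ 0.0007 -0.     -0.0004] turn [-0.    0.07 -0.01]
```

View pics/h.png

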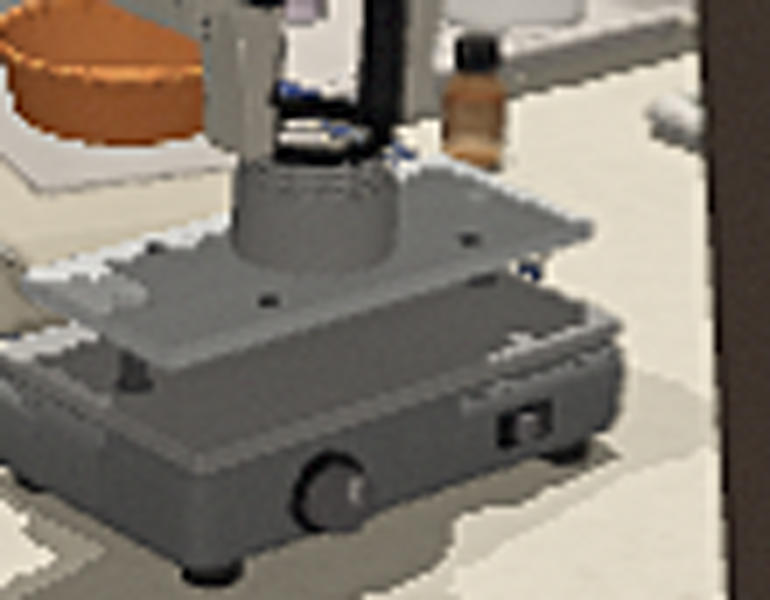

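```bash
python3 - <<'E'
from h import *
P,R=pose(); 
cr=lambda q:np.round((q-[315,185]+.5)*[7,6.667],0).tolist()
o=P-[0,0,.0132];t=np.radians(9.6)
for z in(.013,.02,.03,.036,.04,.05): print(z,cr(proj("scene",fr(o,t,[(0,.028,z),(0,.049,z),(-.01,.026,z),(0,-.028,z),(-.028,0,z)]))))
E
python3 - <<'E'
import cv2,numpy as np
im=cv2.imread("pics/e.png"); 
h=cv2.imread("pics/h.png"); print(h[100:300:12,215],h[100:300:12,245])
E
```

```text
0.013 [[250.0, 250.0], [202.0, 264.0], [274.0, 258.0], [374.0, 213.0], [368.0, 256.0]]
0.02 [[250.0, 232.0], [202.0, 246.0], [274.0, 239.0], [375.0, 195.0], [369.0, 238.0]]
0.03 [[251.0, 205.0], [203.0, 219.0], [275.0, 213.0], [376.0, 169.0], [370.0, 212.0]]
0.036 [[252.0, 189.0], [203.0, 203.0], [276.0, 197.0], [377.0, 154.0], [371.0, 196.0]]
0.04 [[252.0, 179.0], [204.0, 193.0], [276.0, 186.0], [377.0, 143.0], [371.0, 185.0]]
0.05 [[253.0, 152.0], [205.0, 166.0], [277.0, 160.0], [379.0, 117.0], [372.0, 159.0]]
[[110 118 120]
 [107 116 118]
 [107 117 119]
 [ 98 108 113]
 [151 163 170]
 [192 201 210]
 [142 156 164]
 [181 202 211]
 [180 202 211]
 [174 197 207]
 [215 220 221]
 [174 178 179]
 [ 99 102 104]
 [103 106 106]
 [106 109 111]
 [105 107 108]
 [107 109 110]] [[111 123 130]
 [110 121 128]
 [109 120 126]
 [108 119 126]
 [109 121 127]
 [ 83  90  95]
 [ 59  61  61]
 [ 74  76  77]
 [ 74  77  78]
 [ 78  80  83]
 [ 82  85  88]
 [ 82  86  88]
 [ 82  86  87]
 [ 78  83  87]
 [106 110 110]
 [105 109 111]
 [108 112 112]]
```

Request:
drive_tool(plan=[[[0.002, 0, -0.0005], [0, 0.07, 0], 0], [[0.004, 0, -0.0005], [0, 0.07, 0], 0], [[0.006, 0, -0.0005], [0, 0.07, 0], 0], [[0.008, 0, -0.0005], [0, 0.07, 0], 0], [[0.01, 0, -0.0005], [0, 0.07, 0], 0], [[0.01, 0, -0.0005], [0, 0.07, 0], 0], [[0.01, 0, -0.0005], [0, 0.07, 0], 0], [[0.01, 0, -0.0005], [0, 0.07, 0], 0]])

```text
clock: 9.27
tool_pos: [0.5013, -0.0176, 0.0836]
orientation: [131.0, 90.0, 140.6]
force: [-0.6, 0.6, -3.8]
opening: 0.0512
```

```bash
python3 - <<'E'
from h import *
state(); b=ctrl.snapshot("scene"); print(np.round(ctrl.get_obs()["moment"],3));delta([.5013,-.0176,.084],99.6)
cv2.imwrite("pics/i.png",cv2.resize(b[185:275,315:425],(770,600),interpolation=cv2.INTER_CUBIC))
E
```

```text
t 9.2667 P [ 0.5013 -0.0176  0.0836] yang 99.6 tilt [-0.0001  0.0001] F [-0.65  0.57 -3.82] op 0.0512 j6 -100.85855548524432
[ 0.018 -0.008  0.034]
shift [-0.0003 -0.      0.    ] turn [ 0.    0.   -0.01]
```

No contact with the plate underside at 70 mm, which is 5 mm below the pin tips, so both tips are in the holes. Continuing down.

Request:
drive_tool(plan=[[[0.0015, 0, 0], [0, 0, 0], 0], [[0.003, 0, 0], [0, 0, 0], 0], [[0.0045, 0, 0], [0, 0, 0], 0], [[0.006, 0, 0], [0, 0, 0], 0], [[0.0075, 0, 0], [0, 0, 0], 0], [[0.0075, 0, 0], [0, 0, 0], 0], [[0.0075, 0, 0], [0, 0, 0], 0]])

```text
clock: 9.9
tool_pos: [0.5012, -0.0176, 0.0761]
orientation: [168.1, 90.0, 177.7]
force: [1.2, -0.6, -4.2]
opening: 0.051
```

```bash
python3 - <<'E'
from h import *
state(); print(np.round(ctrl.get_obs()["moment"],3))
E
```

```text
t 9.9 P [ 0.5012 -0.0176  0.0761] yang 99.6 tilt [-0.0003  0.    ] F [ 1.16 -0.58 -4.17] op 0.051 j6 -100.86007825836296
[-0.03   0.059  0.02 ]
```

Request:
drive_tool(plan=[[[0.0015, 0, 0], [0, 0, 0], 0], [[0.003, 0, 0], [0, 0, 0], 0], [[0.0045, 0, 0], [0, 0, 0], 0], [[0.006, 0, 0], [0, 0, 0], 0], [[0.007, 0, 0], [0, 0, 0], 0], [[0.0075, 0, 0], [0, 0, 0], 0], [[0.0078, 0, 0], [0, 0, 0], 0], [[0.0078, 0, 0], [0, 0, 0], 0]])

```text
clock: 10.57
tool_pos: [0.5012, -0.0176, 0.0682]
orientation: [175.0, 90.0, -175.4]
force: [0.9, 0.2, -4.7]
opening: 0.0509
```

```bash
python3 - <<'E'
from h import *
state(); print(np.round(ctrl.get_obs()["moment"],3))
E
```

```text
t 10.5667 P [ 0.5012 -0.0176  0.0682] yang 99.61 tilt [-0.0003 -0.    ] F [ 0.86  0.21 -4.71] op 0.0509 j6 -100.85705184982994
[-0.041  0.062  0.057]
```

Request:
drive_tool(plan=[[[0.0007, 0, 0], [0, 0, 0], 0], [[0.0014, 0, 0], [0, 0, 0], 0], [[0.002, 0, 0], [0, 0, 0], 0], [[0.002, 0, 0], [0, 0, 0], 0], [[0.002, 0, 0], [0, 0, 0], 0]])

```text
clock: 10.98
tool_pos: [0.5013, -0.0176, 0.0666]
orientation: [-16.3, 90.0, -6.7]
force: [-3.7, 1.2, 4.2]
opening: 0.0513
```

```bash
python3 - <<'E'
from h import *
state(); print(np.round(ctrl.get_obs()["moment"],3))
E
```

```text
t 10.9833 P [ 0.5013 -0.0176  0.0666] yang 99.61 tilt [ 0.0001 -0.    ] F [-3.68  1.15  4.17] op 0.0513 j6 -100.859987332196
[0.169 1.095 0.   ]
```

Contact came at the expected height, so the plate is on the deck. Next I release it and rise.

Request:
drive_tool(plan=[[[0, 0, 0], [0, 0, 0], 0.8], [[0, 0, 0], [0, 0, 0], 0.8], [[0, 0, 0], [0, 0, 0], 0.8], [[0, 0, 0], [0, 0, 0], 0.8], [[0, 0, 0], [0, 0, 0], 0.8], [[-0.01, 0, 0], [0, 0, 0], 0.8], [[-0.02, 0, 0], [0, 0, 0], 0.8], [[-0.04, 0, 0], [0, 0, 0], 0.8], [[-0.07, 0, 0], [0, 0, 0], 0.8], [[-0.1, 0, 0], [0, 0, 0], 0.8], [[-0.14, 0, 0], [0, 0, 0], 0.8], [[-0.18, 0, 0], [0, 0, 0], 0.8], [[-0.18, 0, 0], [0, 0, 0], 0.8], [[-0.18, 0, 0], [0, 0, 0], 0.8], [[-0.18, 0, 0], [0, 0, 0], 0.8]])

```text
clock: 12.23
tool_pos: [0.5011, -0.0175, 0.2474]
orientation: [21.4, 89.9, 31.0]
force: [0.2, 0.6, 0.2]
opening: 0.07
```

```bash
python3 - <<'E'
from h import *
state()
b=ctrl.snapshot("scene");cv2.imwrite("pics/j.png",cv2.resize(b[165:275,310:430],(655,600),interpolation=cv2.INTER_CUBIC))
delta([.42,.1,.26],99.6);delta([.42,.20,.26],90);delta([.503,.29,.26],90)
E
```

```text
t 12.2333 P [ 0.5011 -0.0175  0.2474] yang 99.61 tilt [0.0014 0.0009] F [0.17 0.64 0.24] op 0.07 j6 -100.85837800463254
shift [-0.0135  0.1295 -0.06  ] turn [ 0.01 -0.02 -0.01]
shift [-0.0135  0.2281 -0.0433] turn [ 9.61 -0.02 -0.01]
shift [-0.0135  0.303   0.0536] turn [ 9.61 -0.02 -0.01]
```

View pics/j.png

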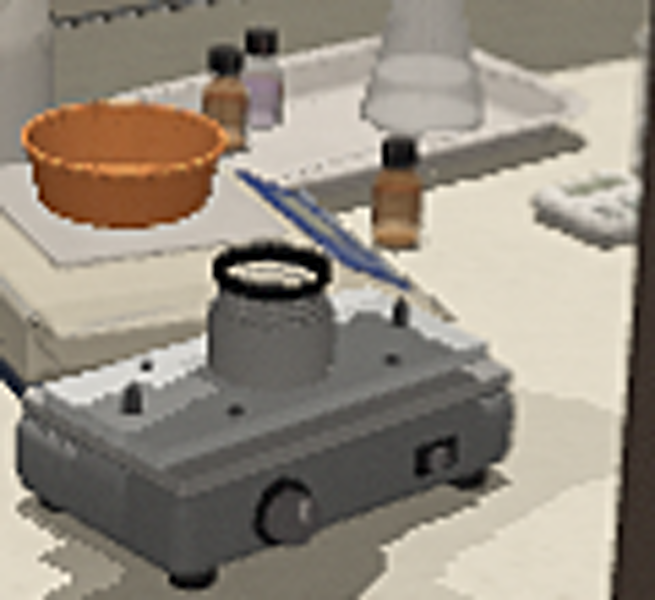

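The head lies flush, with both pins standing through the plate. Now I confirm and locate the flask. The candidates are amber in cork (top 229,252) and green without cork (187,260). The amber one is meant.

```bash
python3 - <<'E'
from h import *
a=ctrl.snapshot("top"); b=ctrl.snapshot("scene")
A=cv2.resize(a[222:277,205:255],(500,550),interpolation=cv2.INTER_CUBIC)
B=cv2.resize(b[225:295,215:260],(300,467),interpolation=cv2.INTER_CUBIC)
im=np.zeros((550,800,3),np.uint8); im[:,:500]=A; im[:467,500:]=B; cv2.imwrite("pics/k.png",im)
for c in("top","scene"):
  for d in ctrl.cut_out(c,"flask"):
    ys,xs=np.nonzero(d["pixels"]); print(c,d["confidence"],d["pixel"],xs.min(),xs.max(),ys.min(),ys.max())
    if c=="scene" and abs(d["pixel"][0]-238)<12:
      for r in range(ys.min(),ys.max()+1,2): q=xs[ys==r]; print(r,q.min(),q.max())
for z in(.037,.085,.123): print(z,proj("top",[.503,.29,z]),proj("scene",[.503,.29,z]))
E
```

```text
top 0.84 [179.9, 261.2] 174 192 249 268
top 0.32 [357.2, 257.5] 316 400 239 273
scene 0.83 [239.1, 262.1] 226 249 231 278
231 236 237
233 233 240
235 232 241
237 231 242
239 231 242
241 231 242
243 231 242
245 231 242
247 231 242
249 231 242
251 231 242
253 232 242
255 232 242
257 232 244
259 230 246
261 228 247
263 227 248
265 226 249
267 226 249
269 226 249
271 227 249
273 228 248
275 229 246
277 232 243
scene 0.73 [192.0, 279.7] 184 208 248 298
0.037 [[229.23214448 252.86597143]] [[238.64263991 267.52864077]]
0.085 [[225.76216013 249.60613137]] [[237.61605396 247.91288036]]
0.123 [[222.80892108 246.83116891]] [[236.79748369 231.94850456]]
```

View pics/k.png

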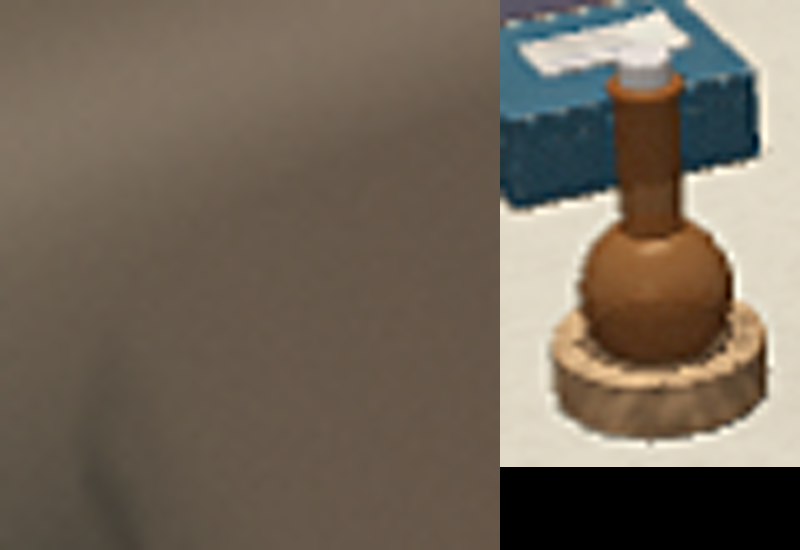

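Amber flask confirmed in the cork ring (scene 237–238, 268), with the blue box close behind it. The arm blocks the top camera, so I use the first top picture.

```bash
python3 - <<'E'
from h import *
a=cv2.imread("pics/top0.png"); hsv=cv2.cvtColor(a,cv2.COLOR_BGR2HSV)
r=hsv[230:275,208:255]; 
g=a[236:256,216:240].astype(int); print(g.min(2)) 
am=((r[...,0]>3)&(r[...,0]<16)&(r[...,1]>120)&(r[...,2]<170)); ys,xs=np.nonzero(am); print("amber",xs.min()+208,xs.max()+208,ys.min()+230,ys.max()+230)
for z in(.03,.037,.113,.123): print(z,proj("top",[.5015,.292,z]))
E
```

```text
[[174 175 175 173 173 174 175 172 173 173 173 174 174 174 175 173 173 173
  172 173 174 173 173 173]
 [175 174 172 173 174 175 175 174 172 172 171 173 174 174 176 173 172 173
  174 174 173 173 172 171]
 [173 173 173 173 175 176 175 173 171 168 166 162 160 158 157 156 155 160
  168 172 172 172 172 171]
 [172 172 173 173 174 175 174 167 157 150 142 133 127 120 115 111 113 127
  144 153 158 165 172 173]
 [172 173 173 172 171 167 157 140 120 111 107 104 103  97  91  91  92  99
  107 114 123 144 163 172]
 [174 174 171 163 153 143 123 103  89  84  87  86  84  79  79  82  87  93
   97  97 100 115 138 156]
 [174 173 163 146 136 141 141 128 103  76  67  64  63  63  62  65  74  84
   91  96  96  98 110 124]
 [175 168 149 146 167 187 191 182 153 110  72  59  58  58  58  57  60  67
   72  85  94  99 104 107]
 [170 156 146 169 193 195 196 196 188 151  96  65  59  60  58  58  59  58
   61  69  83  98 106 107]
 [165 142 152 189 196 195 197 198 193 169 109  73  61  60  59  60  59  60
   57  60  69  88 103 106]
 [153 123 149 192 197 196 195 198 193 169 111  74  62  60  61  61  60  60
   59  57  61  7
[... 385 characters left out ...]
60
   60  61  58  59  61  78]
 [105  84  62  57  59  65  67  67  66  65  60  57  57  60  63  64  63  61
   62  60  59  58  60  77]
 [105  85  62  55  59  58  60  60  58  58  55  58  59  60  64  64  64  59
   60  60  59  57  61  78]
 [105  87  65  56  57  59  59  59  57  57  58  59  60  63  68  64  61  60
   61  58  59  57  62  80]
 [107  93  72  60  58  59  59  60  59  62  60  62  65  66  64  63  60  62
   60  60  57  57  60  77]
 [111  97  74  59  58  58  57  62  63  61  64  64  65  65  61  61  60  59
   57  58  58  58  63  79]]
amber 220 233 243 257
0.03 [[228.87430824 253.94357541]]
0.037 [[228.38585267 253.49281266]]
0.113 [[222.70169117 248.24624078]]
0.123 [[221.89763704 247.50393088]]
```

```bash
python3 - <<'E'
from h import *
delta([.5035,.2913,.247],179);delta([.5035,.2913,.15],179)
E
```

```text
shift [-0.0015  0.3043  0.0543] turn [-7.939e+01 -1.000e-01 -5.000e-02]
shift [0.0955 0.3043 0.0544] turn [-7.939e+01 -1.000e-01 -5.000e-02]
```

Request:
drive_tool(plan=[[[0, 0.04, 0.01], [-7, 0, 0], 0.6], [[0, 0.08, 0.02], [-14, 0, 0], 0.6], [[0, 0.12, 0.03], [-21, 0, 0], 0.6], [[0, 0.15, 0.035], [-28, 0, 0], 0.6], [[0, 0.18, 0.04], [-35, 0, 0], 0.6], [[0, 0.21, 0.045], [-42, 0, 0], 0.6], [[0, 0.24, 0.05], [-49, 0, 0], 0.6], [[0, 0.27, 0.054], [-56, 0, 0], 0.6], [[0, 0.3043, 0.0543], [-63, 0, 0], 0.6], [[0, 0.3043, 0.0543], [-70, 0, 0], 0.6], [[0, 0.3043, 0.0543], [-77, 0, 0], 0.6], [[0, 0.3043, 0.0543], [-79.4, 0, 0], 0.6], [[0, 0.3043, 0.0543], [-79.4, 0, 0], 0.6], [[0.03, 0.3043, 0.0543], [-79.4, -0.1, 0], 0.6], [[0.06, 0.3043, 0.0543], [-79.4, -0.1, 0], 0.6], [[0.085, 0.3043, 0.0543], [-79.4, -0.1, 0], 0.6], [[0.095, 0.3043, 0.0543], [-79.4, -0.1, 0], 0.6], [[0.095, 0.3043, 0.0543], [-79.4, -0.1, 0], 0.6], [[0.095, 0.3043, 0.0543], [-79.4, -0.1, 0], 0.6]])

```text
clock: 14.07
tool_pos: [0.5038, 0.2912, 0.1509]
orientation: [117.5, 90.0, -153.5]
force: [0.7, 0.5, 0.8]
opening: 0.0523
```

```bash
python3 - <<'E'
from h import *
state()
b=ctrl.snapshot("scene");cv2.imwrite("pics/l.png",cv2.resize(b[190:300,180:300],(655,600),interpolation=cv2.INTER_CUBIC))
delta([.5035,.2913,.15],179);delta([.5035,.2913,.069],179)
cr=lambda q:np.round((q-[180,190]+.5)*[5.458,5.4545],0).tolist()
P,R=pose(); print(cr(proj("scene",[P,P+[0,0,.019]])))
E
```

```text
t 14.0667 P [0.5038 0.2912 0.1509] yang 178.97 tilt [-0.0005 -0.0003] F [0.73 0.52 0.84] op 0.0523 j6 -50.284942966650675
shift [ 0.0019  0.0008 -0.0004] turn [-0.01  0.07  0.05]
shift [ 0.0829  0.0009 -0.0005] turn [-0.01  0.07  0.05]
[[304.0, 164.0], [302.0, 118.0]]
```

View pics/l.png

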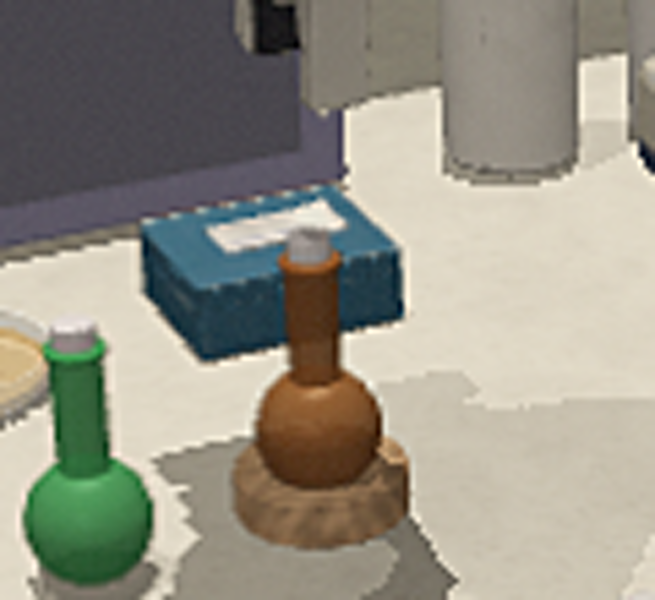

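```bash
python3 - <<'E'
from h import *
print(ctrl.grip_point_offset)
b=ctrl.snapshot("scene").astype(int);s=cv2.imread("pics/scene0.png").astype(int)
d=np.abs(b-s).max(2)>22
for r in range(140,250,2): print(r,"".join(".#"[int(d[r:r+2,c:c+2].sum()>1)] for c in range(190,300,2)))
P,R=pose()
for dz in(0,.019,.037,.066): print(dz,[np.round(proj("scene",P+[dx,0,dz])[0],0) for dx in(-.065,-.026,.026,.065)])
E
```

```text
0.0188
140 ............#####.########.............................
142 ..........###.###.#########............................
144 ......#######.###.#########............................
146 .....#######...#.##########............................
148 .....#######.##.###########............................
150 ......#####################.#..........................
152 .....#########...##########............................
154 ......#######################..........................
156 ......#########################........................
158 ......##########################.......................
160 ......###############################..................
162 ......#################################................
164 .......################################................
166 .........##############################................
168 ..........####....#####################................
170 ...............########################................
172 ...............##############......#####...............
174 ...............#########.#...........#.................
176 .........
[... 1866 characters left out ...]
........................................
240 .......................................................
242 .......................................................
244 .......................................................
246 .......................................................
248 .......................................................
0 [array([247., 231.]), array([240., 224.]), array([231., 215.]), array([224., 209.])]
0.019 [array([246., 222.]), array([239., 215.]), array([230., 207.]), array([224., 201.])]
0.037 [array([246., 214.]), array([239., 207.]), array([230., 199.]), array([224., 193.])]
0.066 [array([245., 200.]), array([238., 194.]), array([229., 186.]), array([223., 181.])]
```

The silhouette shows the whole gripper about 35 mm higher than its reported TCP projects to. The head grasp also closed at 51 mm rather than 56, which fits the tips having held the upper ring. I'll check this at the neck, going down wide open in safe steps.

Request:
drive_tool(plan=[[[0, 0.0008, -0.0004], [0, 0, 0], 0.8], [[0, 0.0008, -0.0004], [0, 0, 0], 0.8], [[0.01, 0.0008, -0.0005], [0, 0, 0], 0.8], [[0.03, 0.0008, -0.0005], [0, 0, 0], 0.8], [[0.05, 0.0008, -0.0005], [0, 0, 0], 0.8], [[0.07, 0.0008, -0.0005], [0, 0, 0], 0.8], [[0.08, 0.0008, -0.0005], [0, 0, 0], 0.8], [[0.0829, 0.0008, -0.0005], [0, 0, 0], 0.8], [[0.0829, 0.0008, -0.0005], [0, 0, 0], 0.8], [[0.0829, 0.0008, -0.0005], [0, 0, 0], 0.8], [[0.0829, 0.0008, -0.0005], [0, 0, 0], 0.8]])

```text
clock: 15.08
tool_pos: [0.5044, 0.2923, 0.0706]
orientation: [-40.6, 89.7, 48.4]
force: [0.5, 0.3, -0.2]
opening: 0.0702
```

```bash
python3 - <<'E'
from h import *
state();delta([.5035,.2913,.069],179)
b=ctrl.snapshot("scene");cv2.imwrite("pics/m.png",cv2.resize(b[170:300,180:310],(600,600),interpolation=cv2.INTER_CUBIC))
P,R=pose()
cr=lambda q:np.round((q-[180,170]+.5)*4.615,0).tolist()
for dz in(0,.019,.037,.066): print(dz,[cr(proj("scene",P+[dx,0,dz]))[0] for dx in(-.056,-.035,.035,.056)])
E
```

```text
t 15.0833 P [0.5044 0.2923 0.0706] yang 179.01 tilt [0.0029 0.0033] F [ 0.52  0.35 -0.24] op 0.0702 j6 -50.29377544438559
shift [ 0.0016  0.0009 -0.001 ] turn [0.01 0.19 0.16]
0 [[309.0, 438.0], [292.0, 419.0], [238.0, 360.0], [222.0, 344.0]]
0.019 [[307.0, 401.0], [290.0, 382.0], [236.0, 325.0], [220.0, 308.0]]
0.037 [[305.0, 365.0], [288.0, 347.0], [234.0, 290.0], [218.0, 274.0]]
0.066 [[303.0, 307.0], [285.0, 289.0], [231.0, 235.0], [215.0, 219.0]]
```

View pics/m.png

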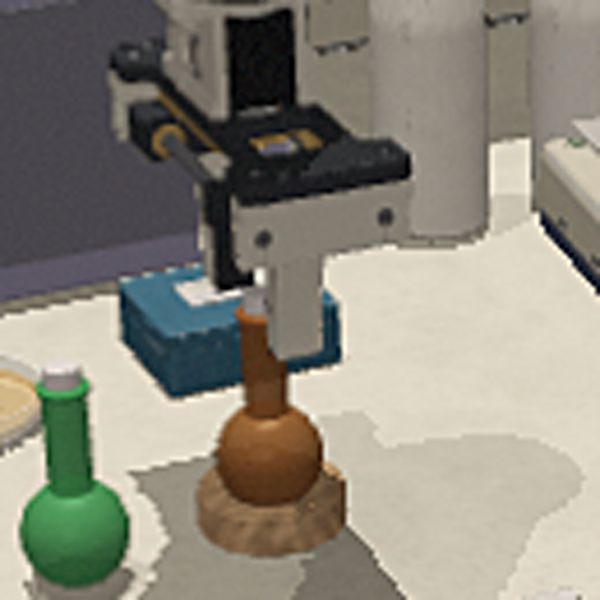

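The picture shows the near fingertip at crop (295,360), about 36 mm above the reported TCP. It is level with the top of the neck, so I need to go about 33 mm lower. The neck is between the fingers.

Request:
drive_tool(plan=[[[0.0016, 0.0009, -0.001], [0, 0.19, 0.16], 0.8], [[0.0016, 0.0009, -0.001], [0, 0.19, 0.16], 0.8], [[0.004, 0.0009, -0.001], [0, 0.19, 0.16], 0.8], [[0.007, 0.0009, -0.001], [0, 0.19, 0.16], 0.8], [[0.01, 0.0009, -0.001], [0, 0.19, 0.16], 0.8], [[0.013, 0.0009, -0.001], [0, 0.19, 0.16], 0.8], [[0.016, 0.0009, -0.001], [0, 0.19, 0.16], 0.8], [[0.016, 0.0009, -0.001], [0, 0.19, 0.16], 0.8]])

```text
clock: 15.8
tool_pos: [0.5031, 0.2909, 0.0536]
orientation: [132.2, 89.9, -138.8]
force: [-0.2, -0.3, -0.3]
opening: 0.07
```

```bash
python3 - <<'E'
from h import *
state();delta([.5035,.2913,.035],179)
E
```

```text
t 15.8 P [0.5031 0.2909 0.0536] yang 178.99 tilt [-0.001  -0.0008] F [-0.16 -0.27 -0.27] op 0.07 j6 -50.29731524708242
shift [ 0.0186 -0.0004  0.0004] turn [-0.01 -0.05 -0.05]
```

Request:
drive_tool(plan=[[[0.003, -0.0004, 0.0004], [0, -0.05, -0.05], 0.8], [[0.006, -0.0004, 0.0004], [0, -0.05, -0.05], 0.8], [[0.009, -0.0004, 0.0004], [0, -0.05, -0.05], 0.8], [[0.012, -0.0004, 0.0004], [0, -0.05, -0.05], 0.8], [[0.015, -0.0004, 0.0004], [0, -0.05, -0.05], 0.8], [[0.0175, -0.0004, 0.0004], [0, -0.05, -0.05], 0.8], [[0.0175, -0.0004, 0.0004], [0, -0.05, -0.05], 0.8], [[0.0175, -0.0004, 0.0004], [0, -0.05, -0.05], 0.8]])

```text
clock: 16.47
tool_pos: [0.5034, 0.2912, 0.0359]
orientation: [128.2, 90.0, -142.8]
force: [0.3, 0.7, -0.1]
opening: 0.0703
```

```bash
python3 - <<'E'
from h import *
state()
b=ctrl.snapshot("scene").astype(int);s=cv2.imread("pics/scene0.png").astype(int)
P,R=pose()
for dz in(0,.037): print(dz,[np.round(proj("scene",P+[dx,0,dz])[0],0) for dx in(-.056,-.035,.035,.056)])
d=np.abs(b-s).max(2)>22
for r in range(214,284,2): print(r,"".join(".#"[int(d[r:r+2,c:c+2].sum()>1)] for c in range(210,280,2)))
E
```

```text
t 16.4667 P [0.5034 0.2912 0.0359] yang 179.0 tilt [-0.0003 -0.0002] F [ 0.29  0.66 -0.05] op 0.0703 j6 -50.29954625546422
0 [array([248., 279.]), array([244., 275.]), array([232., 261.]), array([229., 258.])]
0.037 [array([247., 263.]), array([243., 259.]), array([231., 247.]), array([228., 243.])]
214 ###..###################...........
216 ###...#########..############......
218 .####..#######..##############.....
220 .....#########################.....
222 ......########################.....
224 .......########################....
226 .......########################....
228 .......#######################.....
230 .......#######################.....
232 .......#######################.....
234 .......#######################.....
236 .......####..#################.....
238 .......#####################.......
240 .......################............
242 .......##############..............
244 ........###.#########..............
246 .........##...#######..............
248 ..............######...............
250 ..............#######..............
252 ..............#######..............
254 ..............#######..............
256 ..............#######..............
258 ..............#######..............
260 ...............#####...............
262 ................#..................
264 ...................................
266 ...................................
268 .....####..........................
270 #########..........#...............
272 #########...........##.............
274 #########...........###............
276 .#######...........###.............
278 ..########........###..............
280 ..#####.############...............
282 ..#####....######.....#............
```

The fingertips are now about 72 mm above the bench, along the neck, with no contact force. Closing.

Request:
drive_tool(plan=[[[0, 0, 0], [0, 0, 0], 0.5], [[0, 0, 0], [0, 0, 0], 0.4], [[0, 0, 0], [0, 0, 0], 0.3], [[0, 0, 0], [0, 0, 0], 0.2], [[0, 0, 0], [0, 0, 0], 0], [[0, 0, 0], [0, 0, 0], 0], [[0, 0, 0], [0, 0, 0], 0], [[0, 0, 0], [0, 0, 0], 0], [[0, 0, 0], [0, 0, 0], 0], [[0, 0, 0], [0, 0, 0], 0], [[0, 0, 0], [0, 0, 0], 0], [[0, 0, 0], [0, 0, 0], 0]])

```text
clock: 17.52
tool_pos: [0.5036, 0.2914, 0.0362]
orientation: [-51.2, 90.0, 37.8]
force: [0.1, -1.1, 0.1]
opening: 0.0238
```

```bash
python3 - <<'E'
from h import *
state()
E
```

```text
t 17.5167 P [0.5036 0.2914 0.0362] yang 179.0 tilt [0.0001 0.0001] F [ 0.06 -1.11  0.12] op 0.0238 j6 -50.30076885303045
```

Request:
drive_tool(plan=[[[0, 0, 0], [0, 0, 0], 0], [[0, 0, 0], [0, 0, 0], 0], [[-0.005, 0, 0], [0, 0, 0], 0], [[-0.015, 0, 0], [0, 0, 0], 0], [[-0.03, 0, 0], [0, 0, 0], 0], [[-0.05, 0, 0], [0, 0, 0], 0], [[-0.08, 0, 0], [0, 0, 0], 0], [[-0.11, 0, 0], [0, 0, 0], 0], [[-0.13, 0, 0], [0, 0, 0], 0], [[-0.15, 0, 0], [0, 0, 0], 0], [[-0.15, 0, 0], [0, 0, 0], 0], [[-0.15, 0, 0], [0, 0, 0], 0], [[-0.15, 0, 0], [0, 0, 0], 0]])

```text
clock: 18.6
tool_pos: [0.5031, 0.2911, 0.1861]
orientation: [75.1, 90.0, 164.1]
force: [-0.1, 0.1, -0.7]
opening: 0.0239
```

```bash
python3 - <<'E'
from h import *
state()
b=ctrl.snapshot("scene")
for d in ctrl.cut_out("scene","flask"):
    ys,xs=np.nonzero(d["pixels"]); print(d["confidence"],d["pixel"],xs.min(),xs.max(),ys.min(),ys.max())
P,R=pose(); o=P-[0,0,.0252]
print("bulb centre, bottom, neck",proj("scene",[o+[0,0,.026],o,o+[0,0,.05]]))
delta([.5012,-.0176,.186],179)
E
```

```text
t 18.6 P [0.5031 0.2911 0.1861] yang 178.99 tilt [-0.0005  0.0001] F [-0.06  0.13 -0.74] op 0.0239 j6 -50.29963211655621
0.66 [236.1, 204.4] 224 247 179 216
0.66 [194.0, 278.0] 184 207 247 297
bulb centre, bottom, neck [[235.06117352 204.68747894]
 [235.62930432 216.09998101]
 [234.53564949 193.98807002]]
shift [-0.0004 -0.0037 -0.3084] turn [-0.01 -0.07 -0.08]
```

Request:
drive_tool(plan=[[[0, -0.001, -0.02], [0, 0, 0], 0], [[0, -0.002, -0.045], [0, 0, 0], 0], [[0, -0.002, -0.075], [0, 0, 0], 0], [[0, -0.003, -0.105], [0, 0, 0], 0], [[0, -0.003, -0.135], [0, 0, 0], 0], [[0, -0.003, -0.165], [0, 0, 0], 0], [[0, -0.0037, -0.195], [0, 0, 0], 0], [[0, -0.0037, -0.225], [0, 0, 0], 0], [[0, -0.0037, -0.255], [0, 0, 0], 0], [[0, -0.0037, -0.28], [0, 0, 0], 0], [[0, -0.0037, -0.3], [0, 0, 0], 0], [[0, -0.0037, -0.3084], [0, -0.07, -0.08], 0], [[0, -0.0037, -0.3084], [0, -0.07, -0.08], 0], [[0, -0.0037, -0.3084], [0, -0.07, -0.08], 0], [[0, -0.0037, -0.3084], [0, -0.07, -0.08], 0], [[0, -0.0037, -0.3084], [0, -0.07, -0.08], 0]])

```text
clock: 20.03
tool_pos: [0.5013, -0.0167, 0.1854]
orientation: [80.8, 90.0, 169.9]
force: [-0.1, 0.3, -1.8]
opening: 0.0242
```

```bash
python3 - <<'E'
from h import *
state()
b=ctrl.snapshot("scene"); cv2.imwrite("pics/n.png",b)
for d in ctrl.cut_out("scene","flask"):
    ys,xs=np.nonzero(d["pixels"]); print(d["confidence"],d["pixel"],xs.min(),xs.max(),ys.min(),ys.max())
P,R=pose(); o=P-[0,0,.0252]
print("bulb centre, bottom",proj("scene",[o+[0,0,.026],o]))
print("ring mouth",[(d["confidence"],d["pixel"]) for d in ctrl.landmark_of("scene","ring_mouth")],proj("scene",[.5012,-.0176,.111]))
# black ring pixels
g=b[185:240,335:385].max(2); 
for r in range(0,55): print(185+r,"".join("#" if v<45 else "." for v in g[r]))
delta([.5012,-.0176,.13],179)
E
```

```text
t 20.0333 P [ 0.5013 -0.0167  0.1854] yang 179.05 tilt [-0.0003  0.0001] F [-0.13  0.33 -1.78] op 0.0242 j6 -21.50796083564937
0.62 [359.5, 180.0] 349 371 148 193
0.56 [193.4, 280.1] 183 208 248 298
0.3 [415.5, 202.0] 409 422 197 209
bulb centre, bottom [[360.421635   182.38307612]
 [360.01375103 192.91344439]]
ring mouth [(0.58, [359.0, 213.0])] [[359.56961594 212.41396759]]
185 ..................................................
186 ..................................................
187 ..................................................
188 ..................................................
189 ..................................................
190 ..................................................
191 .............................................#####
192 .............................................#.###
193 .............................................#####
194 .............................................#####
195 ..............................................####
196 ..................................................
197 ..................................................
198 ..
[... 1660 characters left out ...]
......................................
229 ..................................................
230 ..................................................
231 ..............................................#...
232 .#................................................
233 ..................................................
234 ..................................................
235 ..................................................
236 ..................................................
237 ..................................................
238 ..................................................
239 ..................................................
shift [ 0.0555  0.0001 -0.0008] turn [ 0.06  0.   -0.01]
```

Request:
drive_tool(plan=[[[0.01, 0, -0.0014], [0, 0, 0], 0], [[0.02, 0, -0.0014], [0, 0, 0], 0], [[0.03, 0, -0.0014], [0, 0, 0], 0], [[0.04, 0, -0.0014], [0, 0, 0], 0], [[0.048, 0, -0.0014], [0, 0, 0], 0], [[0.054, 0, -0.0014], [0, 0, 0], 0], [[0.0555, 0, -0.0014], [0, 0, 0], 0], [[0.0555, 0, -0.0014], [0, 0, 0], 0], [[0.0555, 0, -0.0014], [0, 0, 0], 0], [[0.0555, 0, -0.0014], [0, 0, 0], 0]])

```text
clock: 21.02
tool_pos: [0.5017, -0.0182, 0.1305]
orientation: [-71.9, 90.0, 17.2]
force: [-1.0, -0.2, -1.2]
opening: 0.0235
```

```bash
python3 - <<'E'
from h import *
state();delta([.5012,-.0182,.125],179)
b=ctrl.snapshot("scene")
for n in("flask",):
  d=min(ctrl.cut_out("scene",n),key=lambda d:abs(d["pixel"][0]-360)); ys,xs=np.nonzero(d["pixels"]);print(d["confidence"],xs.min(),xs.max(),ys.min(),ys.max())
g=b[185:225,335:385].max(2)
for r in range(20,40): print(185+r,"".join("#" if v<45 else "." for v in g[r]))
E
```

```text
t 21.0167 P [ 0.5017 -0.0182  0.1305] yang 179.06 tilt [0.0008 0.0002] F [-0.95 -0.18 -1.16] op 0.0235 j6 -21.330462799942545
shift [ 0.0055  0.0005 -0.    ] turn [0.06 0.01 0.04]
0.86 184 209 247 297
205 ..................................................
206 ..................................................
207 ..................................................
208 ..................................................
209 ..................................................
210 ..................................................
211 ................#.................................
212 ...............##................#................
213 ..............####..............###...............
214 ..............##................###...............
215 ..............###................##...............
216 ...............####..............##...............
217 ...............#######..##....####................
218 .................#################................
219 ....................############..................
220 ..................................................
221 ................................................#.
222 ...............................................##.
223 ...............................................##.
224 ................................................#.
```

Request:
drive_tool(plan=[[[0.001, 0.0005, 0], [0, 0, 0], 0], [[0.002, 0.0005, 0], [0, 0, 0], 0], [[0.003, 0.0005, 0], [0, 0, 0], 0], [[0.004, 0.0005, 0], [0, 0, 0], 0], [[0.005, 0.0005, 0], [0, 0, 0], 0], [[0.006, 0.0005, 0], [0, 0, 0], 0], [[0.007, 0.0005, 0], [0, 0, 0], 0], [[0.008, 0.0005, 0], [0, 0, 0], 0], [[0.008, 0.0005, 0], [0, 0, 0], 0], [[0.008, 0.0005, 0], [0, 0, 0], 0]])

```text
clock: 21.95
tool_pos: [0.5012, -0.0182, 0.1226]
orientation: [-70.6, 89.9, 18.4]
force: [-2.5, 0.4, 3.3]
opening: 0.024
```

```bash
python3 - <<'E'
from h import *
state();print(ctrl.get_obs()["moment"])
E
```

```text
t 21.95 P [ 0.5012 -0.0182  0.1226] yang 179.06 tilt [0.0011 0.0004] F [-2.53  0.35  3.28] op 0.024 j6 -21.351960433914627
[ 0.25935711  0.71173334 -0.00830421]
```

Contact is soft, about 4–5 N, which is the spring's preload. A small side force toward −x means I should shift about 0.7 mm that way while pressing on.

Request:
drive_tool(plan=[[[0.0005, 0.0004, 0], [0, 0, 0], 0], [[0.001, 0.0007, 0], [0, 0, 0], 0], [[0.002, 0.0007, 0], [0, 0, 0], 0], [[0.003, 0.0007, 0], [0, 0, 0], 0], [[0.004, 0.0007, 0], [0, 0, 0], 0], [[0.005, 0.0007, 0], [0, 0, 0], 0], [[0.006, 0.0007, 0], [0, 0, 0], 0], [[0.006, 0.0007, 0], [0, 0, 0], 0], [[0.006, 0.0007, 0], [0, 0, 0], 0]])

```text
clock: 22.7
tool_pos: [0.5008, -0.0181, 0.1169]
orientation: [-78.9, 89.9, 10.1]
force: [-1.6, 1.0, 7.0]
opening: 0.0239
```

```bash
python3 - <<'E'
from h import *
state();print(ctrl.get_obs()["moment"])
E
```

```text
t 22.7 P [ 0.5008 -0.0181  0.1169] yang 179.07 tilt [0.0016 0.0003] F [-1.65  0.99  6.98] op 0.0239 j6 -21.384158824281027
[ 0.31674317  0.65058782 -0.04863301]
```

Request:
drive_tool(plan=[[[0.001, 0.0003, 0.0002], [0, 0, 0], 0], [[0.002, 0.0003, 0.0002], [0, 0, 0], 0], [[0.003, 0.0003, 0.0002], [0, 0, 0], 0], [[0.004, 0.0003, 0.0002], [0, 0, 0], 0], [[0.004, 0.0003, 0.0002], [0, 0, 0], 0], [[0.004, 0.0003, 0.0002], [0, 0, 0], 0]])

```text
clock: 23.2
tool_pos: [0.5009, -0.0179, 0.1133]
orientation: [-84.9, 89.9, 4.2]
force: [-1.5, 1.7, 7.9]
opening: 0.0237
```

```bash
python3 - <<'E'
from h import *
state();print(ctrl.get_obs()["moment"])
E
```

```text
t 23.2 P [ 0.5009 -0.0179  0.1133] yang 179.09 tilt [0.0024 0.0002] F [-1.48  1.68  7.95] op 0.0237 j6 -21.420771387613566
[0.31648817 0.7624645  0.0408269 ]
```

Request:
drive_tool(plan=[[[0.0005, 0.0001, 0.0001], [0, 0, 0], 0], [[0.001, 0.0001, 0.0001], [0, 0, 0], 0], [[0.0015, 0.0001, 0.0001], [0, 0, 0], 0], [[0.002, 0.0001, 0.0001], [0, 0, 0], 0], [[0.002, 0.0001, 0.0001], [0, 0, 0], 0]])

```text
clock: 23.62
tool_pos: [0.5018, -0.0179, 0.1128]
orientation: [-90.8, 89.7, -1.7]
force: [-4.4, 0.6, 15.5]
opening: 0.0241
```

```bash
python3 - <<'E'
from h import *
state();print(ctrl.get_obs()["moment"])
E
```

```text
t 23.6167 P [ 0.5018 -0.0179  0.1128] yang 179.13 tilt [ 0.0045 -0.0001] F [-4.44  0.57 15.5 ] op 0.0241 j6 -21.436177486494298
[ 0.2313071   1.5491999  -0.02906224]
```

```bash
python3 - <<'E'
from h import *
for i in range(8):
    b=ctrl.snapshot("scene"); 
    if i%3==1: state()
d=[x for x in ctrl.cut_out("scene","flask")]
print([(x["confidence"],x["pixel"]) for x in d])
g=b[200:235,335:385].max(2)
for r in range(5,33): print(200+r,"".join("#" if v<45 else "." for v in g[r]))
print("ring_mouth if pressed/free",proj("scene",[[.5012,-.0176,.099],[.5012,-.0176,.111]]))
h=cv2.cvtColor(b,cv2.COLOR_BGR2HSV)[150:215,335:390]
m=(h[...,0]>4)&(h[...,0]<16)&(h[...,1]>120); print([(150+r,335+np.nonzero(m[r])[0].min(),335+np.nonzero(m[r])[0].max()) for r in range(0,65,4) if m[r].any()])
E
```

```text
t 23.7167 P [ 0.5018 -0.0179  0.1128] yang 179.13 tilt [ 0.0046 -0.0001] F [-4.22  0.98 16.  ] op 0.0239 j6 -21.435580159116718
t 23.8667 P [ 0.5018 -0.0179  0.1128] yang 179.13 tilt [ 0.0046 -0.    ] F [-4.42  0.53 15.6 ] op 0.0243 j6 -21.43499490548567
t 24.0167 P [ 0.5018 -0.0179  0.1128] yang 179.12 tilt [ 0.0046 -0.    ] F [-3.96  0.65 15.32] op 0.024 j6 -21.437775401855067
[(0.63, [360.6, 208.0]), (0.61, [192.5, 278.7])]
205 ..................................................
206 ..................................................
207 ..................................................
208 ..................................................
209 ..................................................
210 ..................................................
211 ..................................................
212 ..................................................
213 ..................................................
214 ..................................................
215 ..................................................
216 ..................................................
217 .....
[... 590 characters left out ...]
.....
228 ..................................................
229 ..................................................
230 ..................................................
231 ..............................................#...
232 .#................................................
ring_mouth if pressed/free [[359.38316417 217.09301881]
 [359.56961594 212.41396759]]
[(182, np.int64(348), np.int64(357)), (186, np.int64(335), np.int64(360)), (190, np.int64(335), np.int64(360)), (194, np.int64(335), np.int64(359)), (198, np.int64(335), np.int64(386)), (202, np.int64(335), np.int64(386)), (206, np.int64(335), np.int64(368)), (210, np.int64(350), np.int64(369)), (214, np.int64(350), np.int64(369))]
```

The ring is about 5 px lower in the picture, which matches the predicted 4.7 px for its full 12 mm travel. The push is steady at about 15.5 N and the flask is upright. Handing in.

```bash
python3 - <<'E'
from plant import ctrl
print(ctrl.close_job())
E
```

```text
the job is handed in; nothing more can be done
None
```

The mixer head is fitted on its pins and released, and the amber flask is in the sprung ring, held pressed at the stop. I handed the job in at about 24 s.

**Last checks that passed**
- **Head:** the picture after release showed the plate flush on the deck with both pins standing through it.
- **Ring:** its force rose gently from about 4–5 N, then jumped at the stop. The ring sat about 5 px lower in the scene picture, against 4.7 px predicted for the full 12 mm.
- **Push:** it held steady at about 15.5 N vertical and 4 N sideways. The tool was tilted about 0.3°.
- **Other things:** I handled nothing else, and the pictures showed nothing moved. I did not check each bystander separately at the end.

**Checks that disagreed**
- **Gripper height:** in the scene camera the gripper appeared about 36 mm higher than its reported position. I took the flask by the middle of its neck using the picture, not the reported height.
- **Head grasp:** the jaws stopped at 51 mm, not the sleeve's 56 mm. They probably held the head higher than intended, by the sprung ring instead of the sleeve. The head lifted and seated without slipping, and the ring stood up again after release.

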